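Take the pipe plug off its safety hook

ROBOT

A 7-joint arm with a two-finger parallel gripper is mounted at the origin on the work surface. World frame = base frame: x ahead of the robot, y to its left, z up, the work surface at z = 0. Lengths are in m, angles in degrees, forces in N, time in s.
With the tool pointing down it reaches from about 0.425 to 0.875 m from the base axis. Payload 9.9 kg.
Tool frame: the origin (TCP) lies midway between the tips of the shut fingers; the grasp point (between the pads) lies ctrl.grip_depth behind it (ctrl.grip_depth is the distance from the TCP to the grasp point, in m); y points along the fingers, x is the direction in which the jaws open and shut, and the axes are right-handed (so a half turn about y gives the same grasp; the last joint's range is limited). The gripper opens to 85 mm and grips with 20 to 120 N. Pads are 22 mm wide; open, the fingers measure 114 mm over their backs; the gripper's body (76 mm by 85 mm) begins 54 mm behind the grasp point. The pads swing forward as they close: fully open they stand 13 mm farther back than shut.
Start: joints at [65.787, 32.985, 1.427, 82.34, -0.859, 64.687, -3.237], TCP at [0.224, -0.637, 0.231] pointing down, gripper open.
Joint ranges: [-157.87, 157.87], [-19.46, 123.44], [-87.15, 90], [11.01, 140.99], [-62.26, 242.26], [9.8, 113.94], [-161.44, 161.44]. Speed limits (degrees/s): [127.2, 127.2, 172.46, 172.46, 180, 180, 180].

INTERFACE

Orientations are given as [roll, pitch, yaw] about the fixed x, y, z axes, in that order (R = Rz(yaw) Ry(pitch) Rx(roll)).
In Python, from cell import get_obs, camera, calibration, ticket, boxes_of, spot_point, ctrl gives the robot as it stands. The module is installed in compiled form; this text tells all that it offers.
- The arm moves only by the tool drive_tool, never from a script. Its argument "plan" is a list of rows, each a list of 3 entries, a list of its own where there are three numbers: the opening, from 0 (shut) to 1 (fully open), then the shift along the tool's x, y, z in mm, then the turn, a rotation vector about the tool's x, y, z in degrees. In form: [[claw, [tx, ty, tz], [wx, wy, wz]], ...]. A call has 1 to 8 rows; each row is the pose to reach, as a shift and turn from the pose commanded when the call began, along the tool's axes at that moment; what a row does not reach only later rows make up. A row lasts 1/10 s, in which the tool goes at most 50 mm and 8.59 degrees, less where a joint would pass 70% of its speed; a pose out of reach is approached as far as the arm can. A call with a gripper value outside its range is refused whole. The fingers move at their own pace and stop on an object; the grip force is fixed at half the most. Time passes only in rows, so rows that repeat a pose let the fingers close. It gives the time, the measured TCP pose, the force and the opening at its end, in the units of the state.
- get_obs(): the state, without advancing time (a new reading comes with each control period).
- camera(name): name is "scene" or "top" or "wrist"; returns the picture (480x640x3 uint8, red, green, blue); there is no depth.
- calibration(name): a dict with "fx", "fy", "cx", "cy" (pixels), "extrinsics" (4x4, takes a point from camera to world coordinates). Camera axes: x right, y up, looking along -z (the intrinsics and any distortion apply to the point x, -y, -z); pixel columns grow to the right and rows downward; lengths in m; the calibration is good to about 2 mm. A picture is of the moment at which its call begins: read the wrist's pose just before it. calibration takes no time and is no camera call; for the wrist camera it gives the pose at the moment of the call.
- ticket.close_job(): hands the job in, once; it reports no verdict.
Trained networks look in the newest picture that a camera, given by its name, has taken for a name from the list of things; names that differ only in an ending like _2 or _b are one class to them, and where a whole thing is asked for, a point or a joint stands for the part that bears it (a point fixed in the world has none). Each returns a list of dicts, best first, with "confidence" (0 to 1); they miss things now and then, are a little off and sometimes report something else, mostly with a low value. They report only what shows in the picture. A call takes as long as a camera call. They do not tell look-alikes from the thing itself.
- boxes_of(camera, thing): "uv" ([column, row] in pixels, amid what is visible of it).
- spot_point(camera, thing): "uv" ([column, row] in pixels: a listed point, or the origin of a listed thing).
The state is a dict: "t": time; "qpos": joint angles; "qd": joint speeds; "effort": joint torques, N m; "eef_pos": TCP position; "orientation": TCP orientation; "contact_force": force on the tool from outside, world axes, zero at the start; "moment": the same for the moment, N m; "finger_gap": opening from 0.0 (shut) to 1.0 (fully open).
Only numpy, scipy, OpenCV 4.12 (cv2) and the standard library are available. Lean on these libraries where they do the work, as an engineer would, in place of code of your own. Each camera call takes 0.05 s, during which the arm holds its last target.

TASK

Take the hexagon-headed pipe plug off its safety hook: with the plug's own handle bar push the hook's sprung keeper back until the bar is clear of the hook's nose, lift the bar over the nose and draw it off the hook. Stand the plug upright on the floor of the empty blue bin, setting it down rather than dropping it, and leave the flat round flange hanging on the other hook.

Things in the scene. Friction and masses are not known exactly. Their poses are not given: they have to be found in the camera images.
- plug_bar (a point): Middle of the plug's handle bar: steel, 12 x 12 mm section, 112 mm long along y; z up the plug. 8 mm legs at y = +-52 run down to the body (top 80, underside 125 below the bar). Starts hanging on the seat, hook at the bar's middle within 5 mm, bar's yaw as the hook's. Grip it from above about 28 mm to either side of the middle, fingers closing along x. Plug 0.25 to 0.42 kg.
- plug_body (a point): Middle of the plug's body, 103 mm below the bar's middle: hexagon head 83 mm across corners, 15 high, with ears 56 mm out along y, over a threaded barrel 65 mm across with a flat underside 22 mm below this point. It starts 15 mm above the hook's base plate. Axes as the bar's.
- seat (a point): Top of the seat of the plug's hook (dark steel, 12 mm thick along y), 144 mm above the bench; -x to the nose (robot's side), +x to the post, z up. Front wall x -24 to -12 mm; from its top the nose reaches back over the bar to x = 10, underside 20, top 29 mm above the seat. So push the bar over 16 mm to +x (32 is good, 50 too far) before lifting. The keeper is the bright plate behind the bar.
- hook: Fixed grey stand of that hook; origin on the bench below the seat, axes as the seat's. Base x -45 to 125 mm, 110 wide, 10 thick. Post front x = 95, 30 wide, 197 high. The hook's arm, 14 mm thick, runs from post to front wall under the bar and above the body of the plug. The bar can rise 60 mm on the hook; raised 45, it clears the nose. Then draw it to -x, 110 mm from the seat or more, before going higher.
- keeper (a joint): Sprung sliding keeper of that hook: upright bright steel plate, 14 mm wide, from 2 to 28 mm above the seat, front face at x = 14 mm from the seat when shut, on a rod through the post. Value in m: 0 shut, 0.05 fully back (+x). The bar meets it after about 8 mm of push. Spring 1.75 N at 0 to 3.5 N at 0.05; it shuts by itself.
- bin_in (a point): Centre of the inner floor of the empty blue bin: fixed, 172 x 172 mm outside, walls 5 mm thick, rim 50 mm and floor 5 mm above the bench; x and y along its sides. An equal bin full of pipe nipples stands on the other side.
- flange_bar (a point): Middle of the handle bar of the flat round flange (92 mm across, 14 mm thick, like handle, bar 98 mm above its underside). It hangs on the other, equal hook and must stay there.
Not all that is in view belongs to the job. What is shaped like the part that bears plug_bar but turquoise is not meant.

How it is judged:
By the outcome, as a careful person would: the job done as asked, in the order asked, and still so for the second after the job is handed in, with the robot touching nothing.
It also fails if it takes over 48 s, if anything falls off the work surface, if the arm or the gripper's body presses on something with over 40 N, if the wrist force passes 120 N, or if a joint passes its speed limit or range.

## Working session

There is one attempt and no reset: what is moved stays moved. The work goes in short steps, Python scripts to look and compute and a tool call to move; the robot and the scene stay as the last step left them, time stands still between calls to the robot, and variables do not carry over. Pictures are saved under pics/ and viewed, and the job is handed in when it is done.

Besides the shell and the picture viewer there is one more tool, called after "Request:" as name(argument=value, ...) on one line, values as JSON. drive_tool: Moves the arm, as the interface text tells. Its arguments: {"type":"object","properties":{"plan":{"type":"array","items":{"type":"array"}}},"required":["plan"]}

```bash
mkdir -p pics; ls; cat > h.py <<'E'
from cell import get_obs, camera, calibration, ticket, boxes_of, spot_point, ctrl
import numpy as np, cv2
def save(n,f):
    im=camera(n); cv2.imwrite('pics/'+f,im[:,:,::-1]); return im
def ray(n,uv,cal=None):
    c=cal or calibration(n); E=np.array(c['extrinsics'])
    d=np.array([(uv[0]-c['cx'])/c['fx'],-(uv[1]-c['cy'])/c['fy'],-1.])
    return E[:3,3],E[:3,:3]@d
def at_z(n,uv,z,cal=None):
    o,d=ray(n,uv,cal); return o+d*(z-o[2])/d[2]
def tri(l):
    A=np.zeros((3,3));b=np.zeros(3)
    for o,d in l:
        d=d/np.linalg.norm(d);P=np.eye(3)-np.outer(d,d);A+=P;b+=P@o
    x=np.linalg.solve(A,b)
    return x,[np.linalg.norm((np.eye(3)-np.outer(d,d)/(d@d))@(x-o)) for o,d in l]
def proj(n,p,cal=None):
    c=cal or calibration(n);E=np.array(c['extrinsics']);q=E[:3,:3].T@(np.array(p)-E[:3,3])
    return [c['cx']+c['fx']*q[0]/-q[2], c['cy']-c['fy']*q[1]/-q[2]]
E
python3 - <<'E'
from h import *
np.set_printoptions(precision=4,suppress=True)
print(get_obs(),ctrl.grip_depth)
for n in('scene','top','wrist'):
    c=calibration(n);print(n,c)
    save(n,f'a_{n}.png')
    for t in('plug_bar','plug_body','seat','bin_in','flange_bar'):
        print(n,t,[(np.round(r['uv'],1),round(r['confidence'],2)) for r in spot_point(n,t)][:4])
    print(n,'hook',spot_point(n,'hook')[:4])
E
```

```text
pics
{'t': 0.0, 'qpos': array([65.7878, 33.0339,  1.4236, 82.387 , -0.8597, 64.6878, -3.2376]), 'qd': array([-0.1149,  0.0167,  0.0817, -0.033 ,  0.0644,  0.0066, -0.0297]), 'effort': array([ -0.0009, -76.5759,   2.2502, -28.5955,   0.0154,   0.0128,
         0.    ]), 'eef_pos': array([ 0.2242, -0.6362,  0.2304]), 'orientation': array([-90.005 ,   0.0979, -70.5879]), 'contact_force': array([0.1083, 0.8611, 0.2149]), 'moment': array([ 0.0547, -0.0465, -0.0356]), 'finger_gap': 1.0012394951618409} 0.0187
scene {'fx': 468.39570415532745, 'fy': 468.39570415532745, 'cx': 320.9077997649747, 'cy': 234.68740779085073, 'extrinsics': array([[ 0.1334, -0.6507,  0.7475,  1.1528],
       [ 0.991 ,  0.078 , -0.109 , -0.0932],
       [ 0.0126,  0.7553,  0.6552,  0.6594],
       [ 0.    ,  0.    ,  0.    ,  1.    ]])}
scene plug_bar [(array([146.9, 312. ]), 0.66), (array([250.8, 255.8]), 0.6)]
scene plug_body [(array([160.6, 350.6]), 0.73), (array([254.5, 300.8]), 0.64)]
scene seat [(array([250.5, 258.7]), 0.76)]
scene bin_in [(array([412.1, 224.9]), 0.67)]
scene flange_bar [(array([451.2, 224.8]), 
[... 486 characters left out ...]
 (array([393.5, 199. ]), 0.41)]
top plug_body [(array([456.3, 180.5]), 0.88), (array([384.2, 209.8]), 0.86)]
top seat [(array([392.4, 198.1]), 0.73)]
top bin_in [(array([215.2, 306.3]), 0.92)]
top flange_bar [(array([203.6, 209.7]), 0.88)]
top hook [{'uv': [379.7, 219.5], 'confidence': 0.73}]
wrist {'fx': 356.73665947151943, 'fy': 356.73665947151943, 'cx': 319.8827942238581, 'cy': 238.96895185008705, 'extrinsics': array([[ 0.3327,  0.9076,  0.256 ,  0.2897],
       [-0.943 ,  0.3202,  0.0904, -0.6137],
       [ 0.0001, -0.2715,  0.9624,  0.3731],
       [ 0.    ,  0.    ,  0.    ,  1.    ]])}
wrist plug_bar []
wrist plug_body []
wrist seat []
wrist bin_in []
wrist flange_bar []
wrist hook []
```

View pics/a_scene.png

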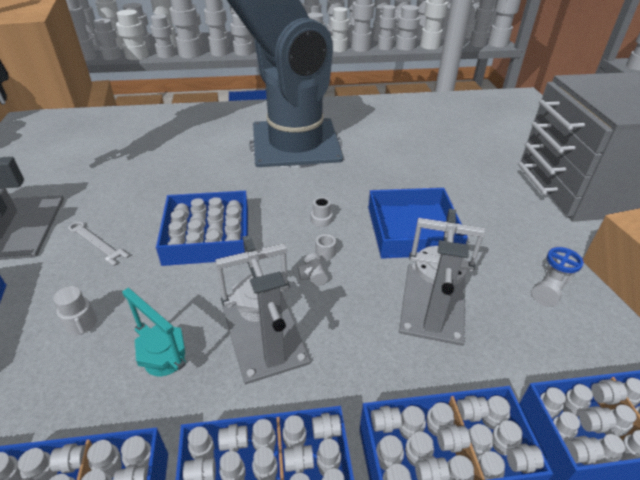

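View pics/a_top.png

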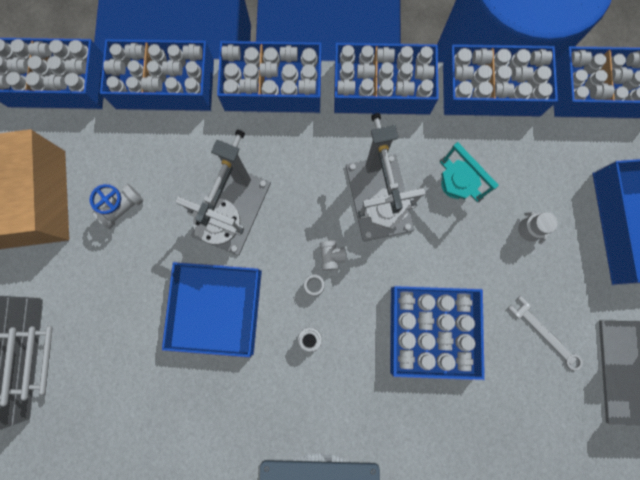

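```bash
python3 - <<'E'
from h import *
np.set_printoptions(precision=4,suppress=True)
for t,s,p,z in(('bar',(250.8,255.8),(398.5,196.9),.15),('bar2',(250.8,255.8),(393.5,199),.15),('seat',(250.5,258.7),(392.4,198.1),.144),('body',(254.5,300.8),(384.2,209.8),.047),('hook',(254.7,319.5),(379.7,219.5),0),('bin',(412.1,224.9),(215.2,306.3),.005),('flange',(451.2,224.8),(203.6,209.7),.15)):
    print(t,at_z('scene',s,z),at_z('top',p,z),tri([ray('scene',s),ray('top',p)]))
c=cv2.imread('pics/a_top.png');cv2.imwrite('pics/b.png',cv2.resize(c[90:260,310:480],None,fx=3.5,fy=3.5,interpolation=cv2.INTER_CUBIC))
c=cv2.imread('pics/a_scene.png');cv2.imwrite('pics/c.png',cv2.resize(c[230:390,190:330],None,fx=3.7,fy=3.7,interpolation=cv2.INTER_CUBIC))
E
```

```text
bar [ 0.6087 -0.1248  0.15  ] [ 0.609  -0.1303  0.15  ] (array([ 0.6089, -0.1275,  0.1508]), [np.float64(0.0027180568572671123), np.float64(0.002718056857267096)])
bar2 [ 0.6087 -0.1248  0.15  ] [ 0.605  -0.1214  0.15  ] (array([ 0.6057, -0.1235,  0.1469]), [np.float64(0.0015577914204751475), np.float64(0.0015577914204751664)])
seat [ 0.6089 -0.1258  0.144 ] [ 0.6081 -0.1204  0.144 ] (array([ 0.6083, -0.1232,  0.1429]), [np.float64(0.0026652994821567263), np.float64(0.0026652994821567627)])
body [ 0.6118 -0.1273  0.047 ] [ 0.6084 -0.1187  0.047 ] (array([ 0.6091, -0.1234,  0.0432]), [np.float64(0.00417326383800402), np.float64(0.004173263838004025)])
hook [ 0.614  -0.1308  0.    ] [ 0.598  -0.1155  0.    ] (array([ 0.6012, -0.1247, -0.017 ]), [np.float64(0.007039335719463451), np.float64(0.007039335719463479)])
bin [0.3975 0.2186 0.005 ] [0.4089 0.2207 0.005 ] (array([0.4083, 0.2164, 0.0144]), [np.float64(0.0021631224908355345), np.float64(0.0021631224908355393)])
flange [0.5726 0.2163 0.15  ] [0.5783 0.218  0.15  ] (array([0.5769, 0.2155, 0.154 ]), [np.float64(0.0014665973987771977), np.float64(0.001466597398777207)])
```

View pics/b.png

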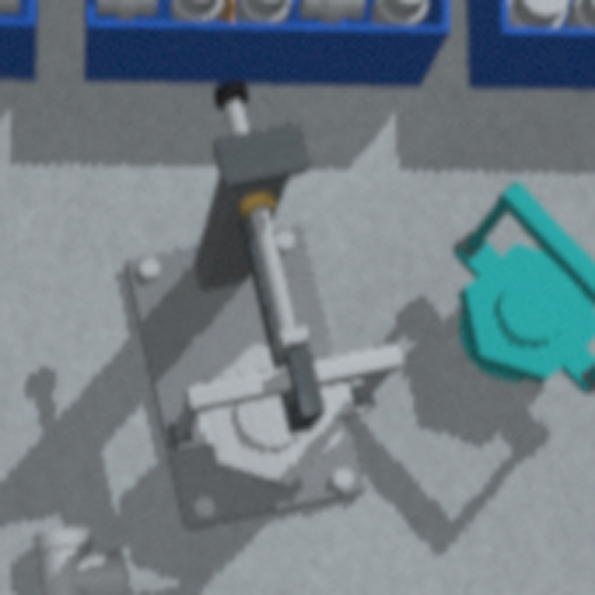

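View pics/c.png

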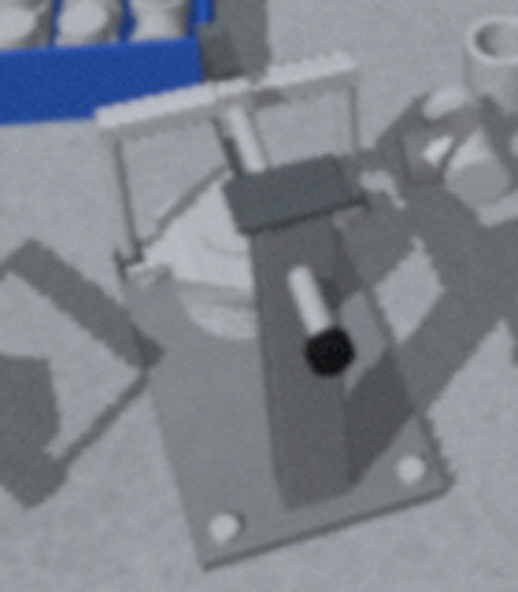

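```bash
python3 - <<'E'
from h import *
np.set_printoptions(precision=4,suppress=True)
T=lambda x,y:(x/3.5+310,y/3.5+90)
S=lambda x,y:(x/3.7+190,y/3.7+230)
def ang(v): return np.degrees(np.arctan2(v[1],v[0]))
for n,F,l,z in(('top',T,[(189,400),(404,358)],.152),('scene',S,[(97,118),(356,68)],.15),('top',T,[(150,268),(285,240),(343,480),(205,507)],.011),('scene',S,[(224,528),(411,470)],.011),('top',T,[(186,520),(128,265)],.01),('top',T,[(186,525),(360,493)],.01)):
    P=[at_z(n,F(*p),z) for p in l]
    print(n,z,P, [ang(P[i+1]-P[i]) for i in range(len(P)-1)],np.mean(P,axis=0))
    
P=lambda x:0
o=get_obs();print(o['eef_pos'])
# bin corners top rim, view
c=cv2.imread('pics/a_top.png');cv2.imwrite('pics/d.png',cv2.resize(c[250:370,150:280],None,fx=4.5,fy=4.5,interpolation=cv2.INTER_CUBIC))
c=cv2.imread('pics/a_scene.png');cv2.imwrite('pics/e.png',cv2.resize(c[170:280,350:490],None,fx=4.5,fy=4.5,interpolation=cv2.INTER_CUBIC))
E
```

```text
top 0.152 [array([ 0.5937, -0.0685,  0.152 ]), array([ 0.618 , -0.1781,  0.152 ])] [np.float64(-77.50774814019536)] [ 0.6058 -0.1233  0.152 ]
scene 0.15 [array([ 0.6161, -0.1782,  0.15  ]), array([ 0.5982, -0.0682,  0.15  ])] [np.float64(99.22325578496292)] [ 0.6071 -0.1232  0.15  ]
top 0.011 [array([ 0.7092, -0.0569,  0.011 ]), array([ 0.7285, -0.1388,  0.011 ]), array([ 0.5808, -0.173 ,  0.011 ]), array([ 0.5628, -0.0912,  0.011 ])] [np.float64(-76.71392176519001), np.float64(-166.9712123031184), np.float64(102.42517895844189)] [ 0.6453 -0.115   0.011 ]
scene 0.011 [array([ 0.7283, -0.1396,  0.011 ]), array([ 0.7095, -0.0578,  0.011 ])] [np.float64(102.9826952913169)] [ 0.7189 -0.0987  0.011 ]
top 0.01 [array([ 0.5549, -0.0801,  0.01  ]), array([ 0.7111, -0.0436,  0.01  ])] [np.float64(13.127823755213727)] [ 0.633  -0.0618  0.01  ]
top 0.01 [array([ 0.5519, -0.0801,  0.01  ]), array([ 0.5733, -0.1832,  0.01  ])] [np.float64(-78.23969987338373)] [ 0.5626 -0.1316  0.01  ]
[ 0.2243 -0.6366  0.2313]
```

View pics/d.png

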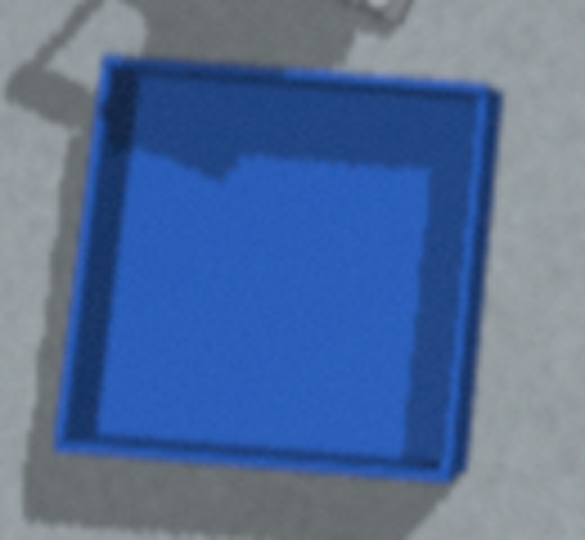

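View pics/e.png

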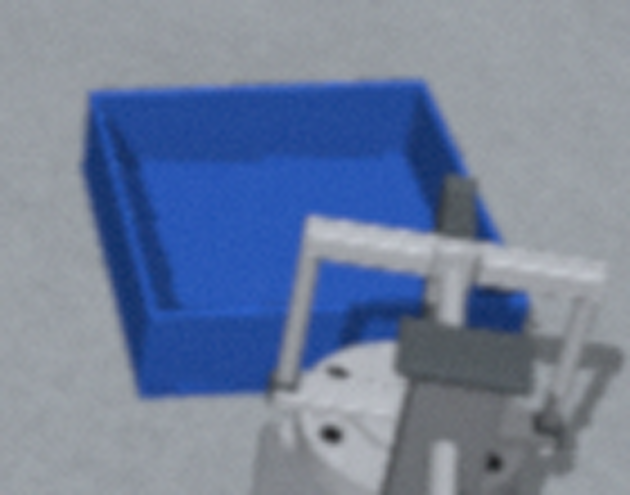

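```bash
cat >> h.py <<'E'
from scipy.spatial.transform import Rotation as Ro
np.set_printoptions(precision=4,suppress=True)
def avgpose():
    o=get_obs(); return o['eef_pos'],Ro.from_euler('xyz',o['orientation'],degrees=True)
def plan(p,yaw):
    p0,R0=avgpose()
    R1=Ro.from_euler('xyz',[-90,0,yaw],degrees=True)
    s=R0.inv().apply(np.array(p)-p0)*1e3
    w=(R0.inv()*R1).as_rotvec(degrees=True)
    print('shift',s.round(1),'turn',w.round(2),'rows',np.linalg.norm(s)/50,np.linalg.norm(w)/8.59)
E
python3 - <<'E'
from h import *
T=lambda x,y:(x/4.5+150,y/4.5+250)
P=[at_z('top',T(*p),.05) for p in[(103,58),(497,90),(460,480),(57,448)]]
print(P,np.mean(P,axis=0))
for i in range(4):
    v=P[(i+1)%4]-P[i];print(np.linalg.norm(v),np.degrees(np.arctan2(v[1],v[0])))
plan([.6,-.096,.28],12.9)
E
```

```text
[array([0.4915, 0.2991, 0.05  ]), array([0.4813, 0.1251, 0.05  ]), array([0.3146, 0.134 , 0.05  ]), array([0.3239, 0.307 , 0.05  ])] [0.4028 0.2163 0.05  ]
0.174218651089628 -93.37981894235202
0.16690575367411586 176.96111721439482
0.17322072743340283 86.93406403008956
0.16786358735809764 -2.699312219842109
shift [-385.   -48.7  534. ] turn [ -0.   -83.49   0.  ] rows 13.202468726991338 9.719185233292135
```

Request:
drive_tool(plan=[[1,[-20,-45,30],[0,-5,0]],[1,[-56,-49,78],[0,-12,0]],[1,[-84,-49,116],[0,-18,0]],[1,[-112,-49,155],[0,-24,0]],[1,[-140,-49,194],[0,-30,0]],[1,[-168,-49,233],[0,-36,0]],[1,[-196,-49,272],[0,-42,0]],[1,[-224,-49,311],[0,-48,0]]])

```text
t: 1.85
eef_pos: [0.4425, -0.3225, 0.2807]
orientation: [-90.0, -0.0, -22.4]
contact_force: [-0.1, -0.7, 0.3]
finger_gap: 1.007
```

```bash
python3 - <<'E'
from h import *
print(get_obs()['eef_pos'],get_obs()['orientation'])
plan([.6,-.096,.28],12.9)
E
```

```text
[ 0.4425 -0.3225  0.2807] [-90.0204  -0.0454 -22.3544]
shift [ 59.5   0.6 269.4] turn [  0.03 -35.25   0.04] rows 5.517236142095766 4.104129126446773
```

Request:
drive_tool(plan=[[1,[10,0,46],[0,-6,0]],[1,[20,0,92],[0,-12,0]],[1,[30,0,138],[0,-18,0]],[1,[40,0,184],[0,-25,0]],[1,[50,0,230],[0,-31,0]],[1,[59.5,0.5,269.5],[0,-35.3,0]],[1,[59.5,0.5,269.5],[0,-35.3,0]]])

```text
t: 2.55
eef_pos: [0.6026, -0.0913, 0.2797]
orientation: [-89.8, -0.1, 13.3]
contact_force: [-0.5, -0.8, 0.1]
finger_gap: 0.998
```

```bash
python3 - <<'E'
from h import *
print(get_obs()['eef_pos'],get_obs()['orientation'])
cal=calibration('wrist')
save('wrist','f.png')
for t in('plug_bar','seat','plug_body'):
    for r in spot_point('wrist',t)[:3]: print(t,r, at_z('wrist',r['uv'],{'plug_bar':.15,'seat':.144,'plug_body':.047}[t],cal))
plan([.6,-.096,.131],12.9)
E
```

```text
[ 0.6026 -0.0913  0.2797] [-89.7873  -0.139   13.3174]
plug_bar {'uv': [315.7, 267.0], 'confidence': 0.74} [ 0.6073 -0.122   0.15  ]
seat {'uv': [317.7, 267.9], 'confidence': 0.84} [ 0.6096 -0.1246  0.144 ]
plug_body {'uv': [315.0, 236.4], 'confidence': 0.92} [ 0.6063 -0.1246  0.047 ]
plug_body {'uv': [343.7, 353.5], 'confidence': 0.88} [ 0.6728 -0.2583  0.047 ]
shift [  1.2 148.7   3.5] turn [ 0.04 -0.31 -0.04] rows 2.9747772001682553 0.03660682237806977
```

View pics/f.png

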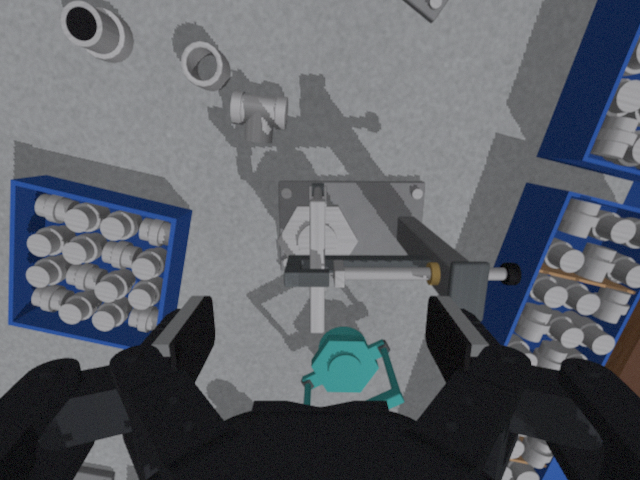

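```bash
python3 - <<'E'
from h import *
cal=calibration('wrist')
a,b=[at_z('wrist',p,.155,cal) for p in[(317.3,186),(317.5,332)]]
print(a,b,(a+b)/2,np.linalg.norm(a-b),np.degrees(np.arctan2(*(a-b)[1::-1])))
print(get_obs()['eef_pos'],get_obs()['orientation'])
print(proj('wrist',[.6,-.096,.15],cal))
h=np.radians(12.9);u=np.array([np.cos(h),np.sin(h)]);v=np.array([-u[1],u[0]])
t=np.array([.6065,-.1235])+.029*v
plan([*t,.131],12.9)
E
```

```text
[ 0.5907 -0.0663  0.155 ] [ 0.6173 -0.1854  0.155 ] [ 0.604  -0.1258  0.155 ] 0.12207119115295256 102.58098047851685
[ 0.5996 -0.0995  0.2797] [-90.043    0.0423  12.5914]
[np.float64(320.73864249734123), np.float64(224.95883268287395)]
shift [  1.4 148.7   4.2] turn [ 0.04 -0.31 -0.04] rows 2.9751836662947353 0.03660682237806977
```

Request:
drive_tool(plan=[[1,[0,30,0],[0,0,0]],[1,[0,50,0],[0,0,0]],[1,[0,50,0],[0,0,0]],[1,[0,50,0],[0,0,0]]])

```text
t: 3.15
eef_pos: [0.5999, -0.0994, 0.2304]
orientation: [-90.0, 0.0, 12.6]
contact_force: [-0.1, 0.6, 0.6]
finger_gap: 1.0
```

```bash
python3 - <<'E'
from h import *
for i in range(3):
    print(get_obs()['eef_pos'],get_obs()['orientation'],get_obs()['qd'])
    save('wrist',f'g{i}.png')
h=np.radians(12.9);u=np.array([np.cos(h),np.sin(h)]);v=np.array([-u[1],u[0]])
t=np.array([.6065,-.1235])+.029*v
plan([*t,.131],12.9)
E
```

```text
[ 0.5999 -0.0994  0.2304] [-90.0199   0.0111  12.6013] [-0.2927 -0.7272 -0.4795 -1.4014 -0.091   0.1173  0.0136]
[ 0.6004 -0.0991  0.231 ] [-90.0386  -0.0683  12.624 ] [-0.3753 -0.5012 -0.3234 -0.5353  0.0186 -0.1997 -0.0636]
[ 0.6007 -0.0988  0.2312] [-90.0445  -0.1058  12.6471] [-0.2609 -0.0497 -0.0831  0.0262  0.0964 -0.2734 -0.0711]
shift [ -0.1 100.2   3.6] turn [ 0.05 -0.24  0.11] rows 2.0057153982706133 0.030919149415844553
```

View pics/g2.png

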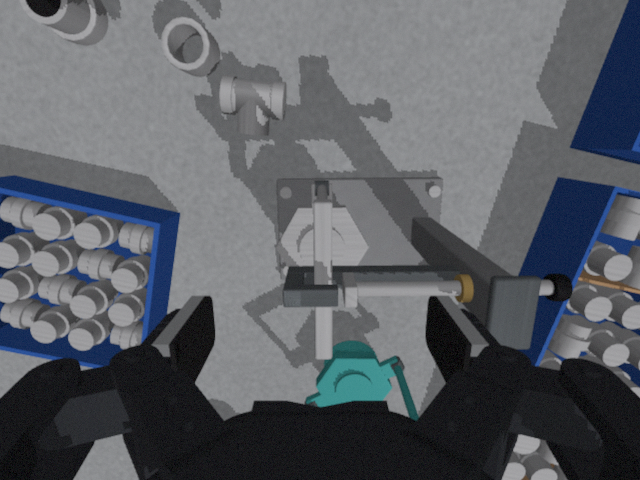

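```bash
python3 - <<'E'
from h import *
cal=calibration('wrist')
a,b=[at_z('wrist',p,.156,cal) for p in[(322,195),(323,359)]]
print(a,b,(a+b)/2,np.linalg.norm(a-b))
for z in(.156,.173):print(z,at_z('wrist',(311,290),z,cal))
E=proj('wrist',[.6000,-.0952,.15],cal);print(E)
for n in('plug_bar','seat','hook'):
    print(n,spot_point('wrist',n)[:2])
    for r in spot_point('wrist',n)[:1]: print(at_z('wrist',r['uv'],{'plug_bar':.15,'seat':.144,'hook':0}[n],cal))
E
```

```text
[ 0.5949 -0.0637  0.156 ] [ 0.621  -0.1758  0.156 ] [ 0.6079 -0.1198  0.156 ] 0.11510854226534192
0.156 [ 0.6017 -0.1266  0.156 ]
0.173 [ 0.6004 -0.1191  0.173 ]
[np.float64(318.9283722783821), np.float64(242.26265566477787)]
plug_bar [{'uv': [321.7, 280.7], 'confidence': 0.63}]
[ 0.6077 -0.1211  0.15  ]
seat [{'uv': [323.0, 282.3], 'confidence': 0.7}]
[ 0.6094 -0.1244  0.144 ]
hook []
```

Request:
drive_tool(plan=[[1,[1,40,4],[0,-0.2,0]],[1,[1,75,4],[0,-0.2,0]],[1,[1,100,4],[0,-0.2,0]],[1,[1,100,4],[0,-0.2,0]],[0.6,[1,100,4],[0,-0.2,0]]])

```text
t: 4.1
eef_pos: [0.6005, -0.0939, 0.1303]
orientation: [-90.0, 0.0, 12.9]
contact_force: [0.9, 0.4, -0.4]
finger_gap: 0.854
```

```bash
python3 - <<'E'
from h import *
print(get_obs()['eef_pos'],get_obs()['orientation'],get_obs()['contact_force'])
save('wrist',f'i.png')
E
```

```text
[ 0.6005 -0.0939  0.1303] [-89.9848   0.0026  12.9182] [ 0.859   0.4423 -0.3879]
```

View pics/i.png

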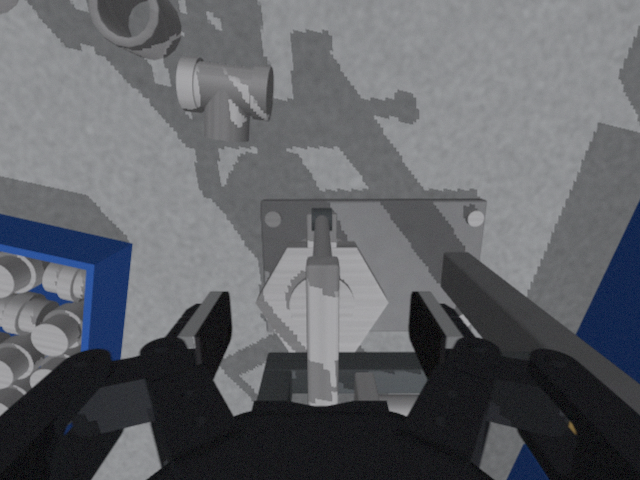

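Request:
drive_tool(plan=[[0,[0,0,0],[0,0,0]],[0,[0,0,0],[0,0,0]],[0,[0,0,0],[0,0,0]],[0,[0,0,0],[0,0,0]],[0,[0,0,0],[0,0,0]],[0,[0,0,0],[0,0,0]],[0,[0,0,0],[0,0,0]],[0,[0,0,0],[0,0,0]]])

```text
t: 4.95
eef_pos: [0.6007, -0.0941, 0.1304]
orientation: [-90.0, -0.1, 12.9]
contact_force: [-0.3, 0.1, 7.0]
finger_gap: 0.127
```

```bash
python3 - <<'E'
from h import *
o=get_obs();print(o)
save('wrist',f'j.png')
E
```

```text
{'t': 4.95, 'qpos': array([ 19.3859,  34.3578, -23.6383,  99.4996,  17.2786,  49.6845,
         1.0728]), 'qd': array([-0.021 ,  0.0737,  0.0757,  0.0327,  0.004 ,  0.0137,  0.048 ]), 'effort': array([  0.0424, -67.8741,  -4.9497, -21.5198,  -0.0535,  -0.0988,
         0.01  ]), 'eef_pos': array([ 0.6007, -0.0941,  0.1304]), 'orientation': array([-90.025 ,  -0.0622,  12.9163]), 'contact_force': array([-0.3187,  0.0933,  7.0439]), 'moment': array([-0.147 ,  0.0455, -0.006 ]), 'finger_gap': 0.12659890919647096}
```

View pics/j.png

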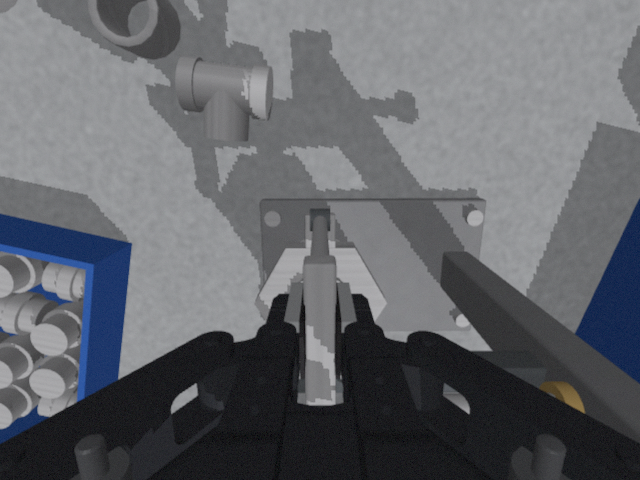

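Request:
drive_tool(plan=[[0,[0,-3,0],[0,0,0]],[0,[0,-3,0],[0,0,0]],[0,[10,-3,0],[0,0,0]],[0,[20,-3,0],[0,0,0]],[0,[31,-3,0],[0,0,0]],[0,[31,-3,0],[0,0,0]],[0,[31,-3,0],[0,0,0]]])

```text
t: 5.7
eef_pos: [0.6304, -0.0869, 0.1324]
orientation: [-90.0, 0.0, 12.9]
contact_force: [-2.4, -0.1, -3.8]
finger_gap: 0.127
```

```bash
python3 - <<'E'
from h import *
o=get_obs();print(o['eef_pos'],o['orientation'],o['contact_force'],o['moment'])
save('wrist','k.png')
im=save('top','k_top.png');cv2.imwrite('pics/k2.png',cv2.resize(im[90:260,310:480,::-1],None,fx=3.5,fy=3.5))
im=save('scene','k_scene.png');cv2.imwrite('pics/k3.png',cv2.resize(im[180:390,150:380,::-1],None,fx=2.8,fy=2.8))
E
```

```text
[ 0.6304 -0.0869  0.1324] [-89.9754   0.0468  12.9284] [-2.4161 -0.0637 -3.8286] [-0.0755  0.5587 -0.0634]
```

View pics/k3.png

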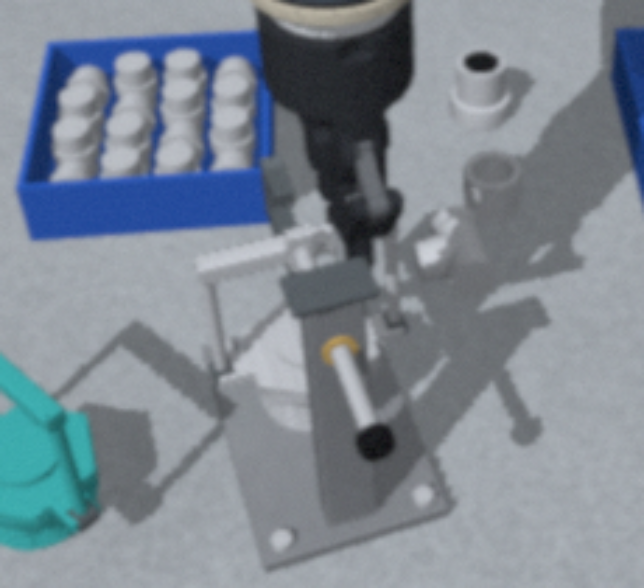

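View pics/k2.png

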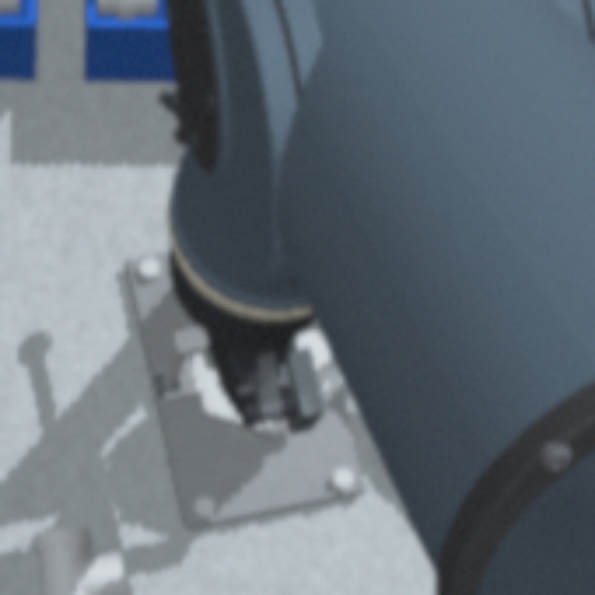

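View pics/k.png

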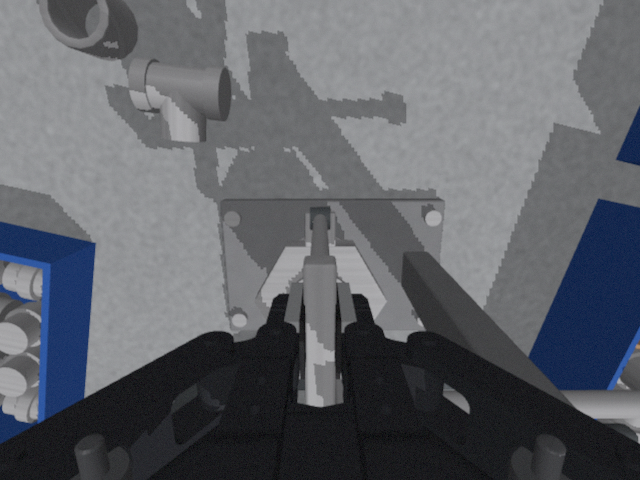

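The bar has moved about 30 mm and the keeper rod is pushed out behind the post. Next I lift the bar.

Request:
drive_tool(plan=[[0,[0,-15,0],[0,0,0]],[0,[0,-32,0],[0,0,0]],[0,[0,-46,0],[0,0,0]],[0,[0,-46,0],[0,0,0]],[0,[0,-46,0],[0,0,0]]])

```text
t: 6.35
eef_pos: [0.6307, -0.0871, 0.179]
orientation: [-90.0, -0.1, 12.9]
contact_force: [0.1, -0.2, -3.8]
finger_gap: 0.129
```

```bash
python3 - <<'E'
from h import *
o=get_obs();print(o['eef_pos'],o['orientation'],o['contact_force'],o['moment'])
im=save('scene','l_scene.png');cv2.imwrite('pics/l3.png',cv2.resize(im[160:390,150:380,::-1],None,fx=2.6,fy=2.6))
E
```

```text
[ 0.6307 -0.0871  0.179 ] [-90.0152  -0.06    12.9147] [ 0.0906 -0.2245 -3.8451] [0.0964 0.009  0.036 ]
```

View pics/l3.png

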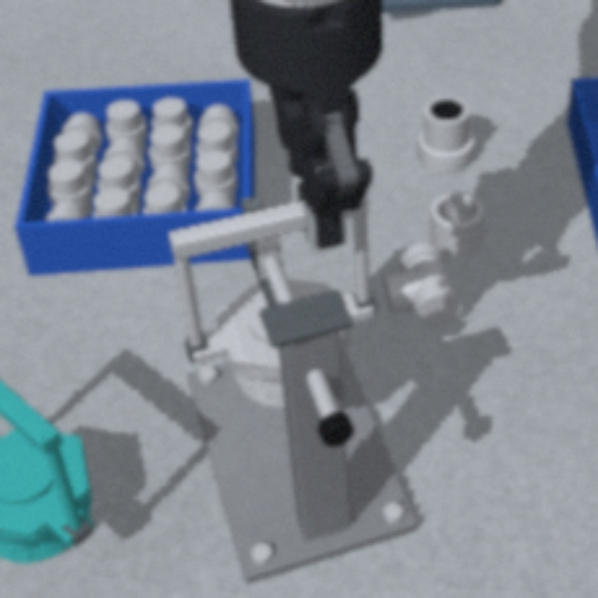

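Request:
drive_tool(plan=[[0,[-15,0,0],[0,0,0]],[0,[-35,0,0],[0,0,0]],[0,[-60,0,0],[0,0,0]],[0,[-85,0,0],[0,0,0]],[0,[-110,0,0],[0,0,0]],[0,[-130,0,0],[0,0,0]],[0,[-147,0,0],[0,0,0]],[0,[-147,0,0],[0,0,0]]])

```text
t: 7.2
eef_pos: [0.4844, -0.1209, 0.1781]
orientation: [-90.0, 0.2, 12.8]
contact_force: [0.4, 0.3, -3.6]
finger_gap: 0.123
```

```bash
python3 - <<'E'
from h import *
o=get_obs();print(o['eef_pos'],o['orientation'],o['contact_force'],o['moment'])
im=save('scene','m_scene.png');cv2.imwrite('pics/m3.png',cv2.resize(im[100:390,130:480,::-1],None,fx=2,fy=2))
plan([.47,.05,.225],5)
# bin: -3 yaw, centre
E
```

```text
[ 0.4844 -0.1209  0.1781] [-89.9953   0.1789  12.835 ] [ 0.3839  0.2752 -3.5635] [ 0.1334 -0.0265  0.0177]
shift [ 22.2 -46.6 169.7] turn [ 0.    7.87 -0.07] rows 3.5485875079825013 0.9159274036244931
```

View pics/m3.png

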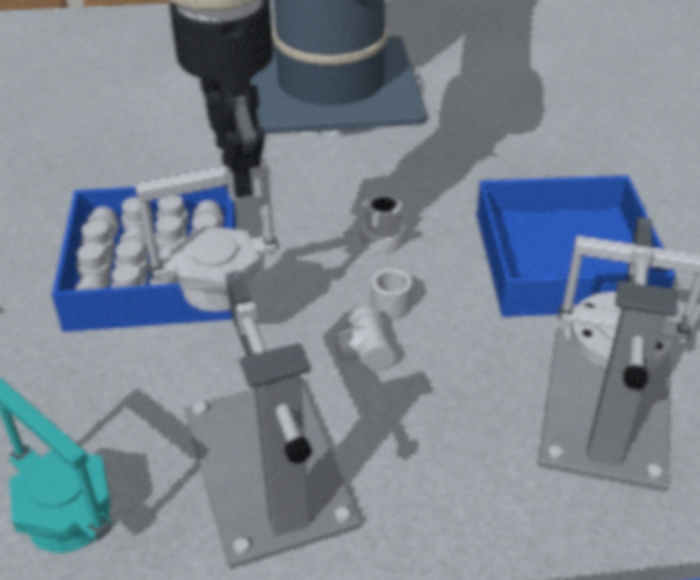

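```bash
python3 - <<'E'
from h import *
plan([.4075,.2456,.225],-3)
E
```

```text
shift [  4.8 -46.6 374.4] turn [ 0.01 15.87 -0.07] rows 7.545464795818544 1.84722674052062
```

Request:
drive_tool(plan=[[0,[0,-15,0],[0,0,0]],[0,[0,-32,0],[0,0,0]],[0,[0,-46,0],[0,0,0]],[0,[0,-46,20],[0,1,0]],[0,[1,-46,50],[0,3,0]],[0,[2,-46,90],[0,5,0]],[0,[4,-46,130],[0,7,0]],[0,[4,-46,170],[0,9,0]]])

```text
t: 8.05
eef_pos: [0.4535, 0.0486, 0.2247]
orientation: [-90.0, -0.0, 3.8]
contact_force: [1.5, -0.0, -2.2]
finger_gap: 0.122
```

```bash
python3 - <<'E'
from h import *
o=get_obs();print(o['eef_pos'],o['orientation'],o['qpos'])
plan([.4075,.2456,.225],-3)
E
```

```text
[0.4535 0.0486 0.2247] [-89.9543  -0.0432   3.838 ] [ 10.4301  16.4019 -28.7984 113.7874   9.8814  52.1113 -19.6357]
shift [-32.7  -0.2 199.6] turn [-0.05  6.84  0.04] rows 4.045464923687659 0.7960728048883204
```

Request:
drive_tool(plan=[[0,[-6,0,38],[0,1,0]],[0,[-12,0,76],[0,3,0]],[0,[-19,0,114],[0,4,0]],[0,[-25,0,150],[0,5,0]],[0,[-30,0,180],[0,6,0]],[0,[-33,0,198],[0,6.8,0]],[0,[-33,0,198],[0,6.8,0]],[0,[-33,0,198],[0,6.8,0]]])

```text
t: 8.85
eef_pos: [0.4067, 0.2425, 0.2244]
orientation: [-90.0, 0.0, -2.8]
contact_force: [-0.4, 0.2, -3.7]
finger_gap: 0.13
```

```bash
python3 - <<'E'
from h import *
o=get_obs();print(o['eef_pos'],o['orientation'],o['qpos'])
save('wrist','n_w.png')
im=save('scene','n_scene.png');cv2.imwrite('pics/n3.png',cv2.resize(im[120:320,330:530,::-1],None,fx=2.9,fy=2.9))
im=save('top','n_top.png')
E
```

```text
[0.4067 0.2425 0.2244] [-89.9957   0.0245  -2.7911] [-12.8669  18.2423 -31.1027 111.5006  11.6063  53.3224 -52.4663]
```

View pics/n3.png

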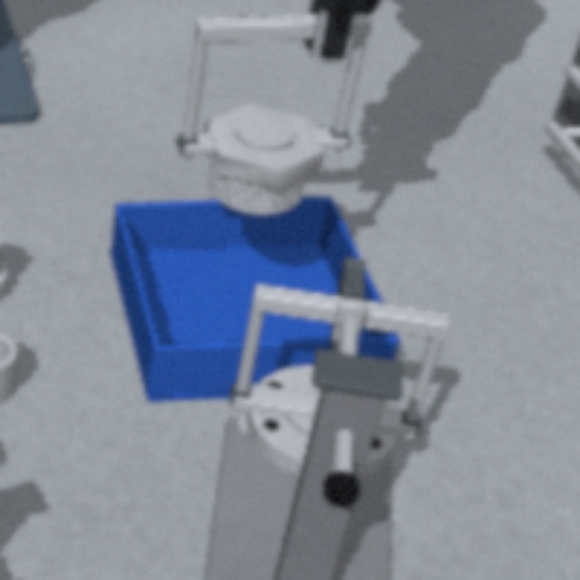

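View pics/n_w.png

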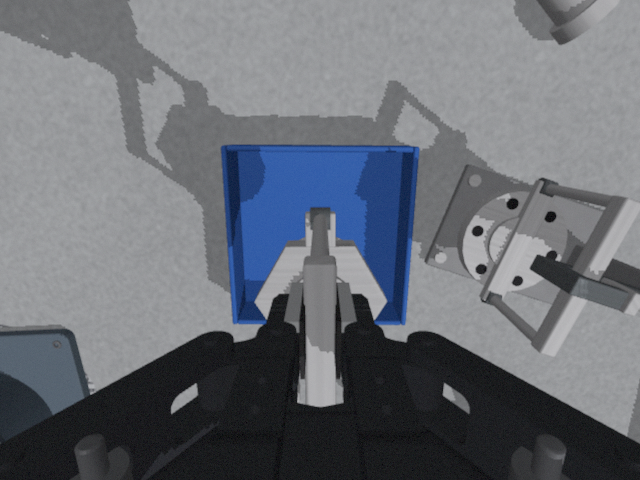

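View pics/n_top.png

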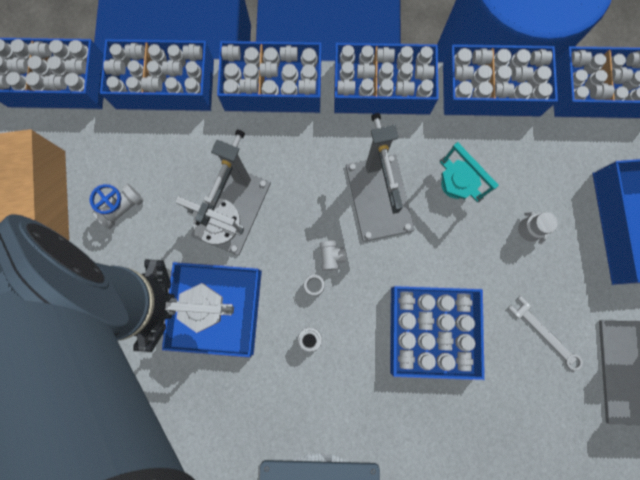

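```bash
python3 - <<'E'
from h import *
cal=calibration('wrist')
P=[at_z('wrist',p,.05,cal) for p in[(222,146),(418,148),(406,324),(233,324)]]
print(P,np.mean(P,axis=0))
for i in range(4):
    v=P[(i+1)%4]-P[i];print(np.linalg.norm(v),np.degrees(np.arctan2(v[1],v[0])))
for n in('wrist','top','scene'):
  for t,z in(('plug_body',.047+.1135),('bin_in',.005)):
    print(n,t,[(r['confidence'],at_z(n,r['uv'],z)) for r in spot_point(n,t)[:2]])
print(avgpose()[0])
E
```

```text
[array([0.3269, 0.3077, 0.05  ]), array([0.495 , 0.2974, 0.05  ]), array([0.4871, 0.129 , 0.05  ]), array([0.3164, 0.1378, 0.05  ])] [0.4063 0.218  0.05  ]
0.16835522260505217 -3.497173382435035
0.16862305167835653 -92.66839271502039
0.17096995470612966 177.05408055703114
0.17025040386233628 86.44636226671027
wrist plug_body []
wrist bin_in []
top plug_body [(0.95, array([0.4033, 0.2017, 0.1605])), (0.85, array([ 0.6357, -0.234 ,  0.1605]))]
top bin_in [(0.86, array([0.4065, 0.2175, 0.005 ]))]
scene plug_body [(0.92, array([0.4456, 0.1985, 0.1605])), (0.58, array([ 0.784 , -0.2362,  0.1605]))]
scene bin_in [(0.96, array([0.4046, 0.2145, 0.005 ]))]
[0.4068 0.2415 0.2248]
```

Request:
drive_tool(plan=[[0,[0,20,6],[0,-0.2,0]],[0,[0,50,6],[0,-0.2,0]],[0,[0,80,6],[0,-0.2,0]],[0,[0,98,6],[0,-0.2,0]],[0,[0,106,6],[0,-0.2,0]],[0,[0,109,6],[0,-0.2,0]],[0,[0,109,6],[0,-0.2,0]],[0,[0,109,6],[0,-0.2,0]]])

```text
t: 10.1
eef_pos: [0.4075, 0.2482, 0.1167]
orientation: [-89.9, -0.1, -2.7]
contact_force: [-0.7, 0.1, -3.4]
finger_gap: 0.131
```

```bash
python3 - <<'E'
from h import *
o=get_obs();print(o['eef_pos'],o['orientation'],o['contact_force'],o['moment'])
im=save('scene','o_scene.png');cv2.imwrite('pics/o3.png',cv2.resize(im[120:320,330:530,::-1],None,fx=2.9,fy=2.9))
im=save('wrist','o_w.png')
E
```

```text
[0.4075 0.2482 0.1167] [-89.9475  -0.077   -2.6972] [-0.6822  0.0949 -3.3522] [ 0.095  -0.0329 -0.0078]
```

View pics/o3.png

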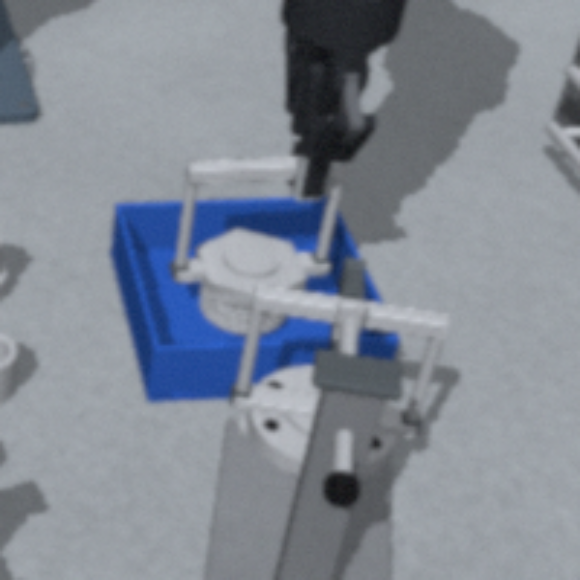

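View pics/o_w.png

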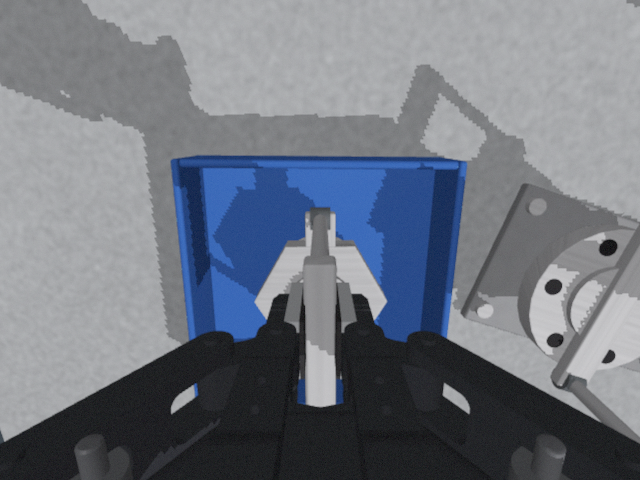

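Request:
drive_tool(plan=[[0,[0,1.5,0],[0,0,0]],[0,[0,3,0],[0,0,0]],[0,[0,4,0],[0,0,0]],[0,[0,5,0],[0,0,0]],[0,[0,5.5,0],[0,0,0]],[0,[0,5.5,0],[0,0,0]]])

```text
t: 10.8
eef_pos: [0.4071, 0.2483, 0.1107]
orientation: [-90.0, -0.0, -2.7]
contact_force: [-1.2, 0.6, 3.5]
finger_gap: 0.126
```

Request:
drive_tool(plan=[[0,[0,0,0],[0,0,0]],[0,[0,0.5,0],[0,0,0]],[0,[0,0.5,0],[0,0,0]]])

```text
t: 11.1
eef_pos: [0.4074, 0.2486, 0.1106]
orientation: [-89.9, -0.1, -2.7]
contact_force: [-1.8, 0.6, 12.1]
finger_gap: 0.123
```

Request:
drive_tool(plan=[[0,[0,-0.5,0],[0,0,0]],[0.3,[0,-0.5,0],[0,0,0]],[0.5,[0,-0.5,0],[0,0,0]],[0.7,[0,-0.5,0],[0,0,0]],[0.7,[0,-0.5,0],[0,0,0]],[0.7,[0,-0.5,0],[0,0,0]],[0.7,[0,-0.5,0],[0,0,0]]])

```text
t: 11.8
eef_pos: [0.4069, 0.2479, 0.1103]
orientation: [-90.0, 0.0, -2.7]
contact_force: [0.1, 0.5, 0.3]
finger_gap: 0.697
```

```bash
python3 - <<'E'
from h import *
o=get_obs();print(o['eef_pos'],o['contact_force'],o['finger_gap'])
im=save('scene','p_scene.png');cv2.imwrite('pics/p3.png',cv2.resize(im[120:320,330:530,::-1],None,fx=2.9,fy=2.9))
im=save('wrist','p_w.png')
E
```

```text
[0.4069 0.2479 0.1103] [0.1095 0.5244 0.2798] 0.6972941432659508
```

View pics/p3.png

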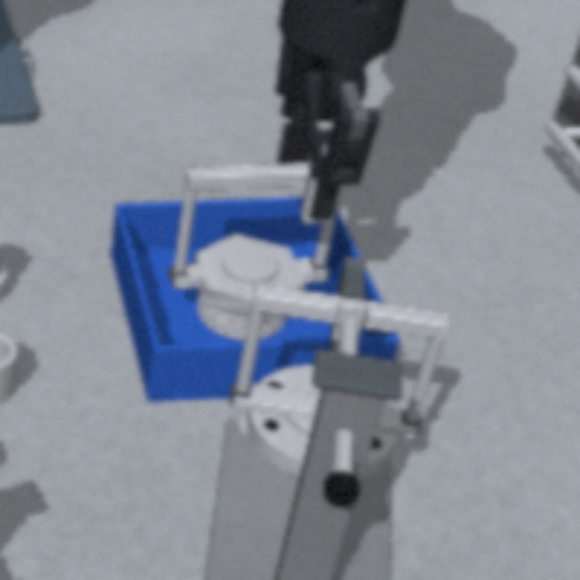

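View pics/p_w.png

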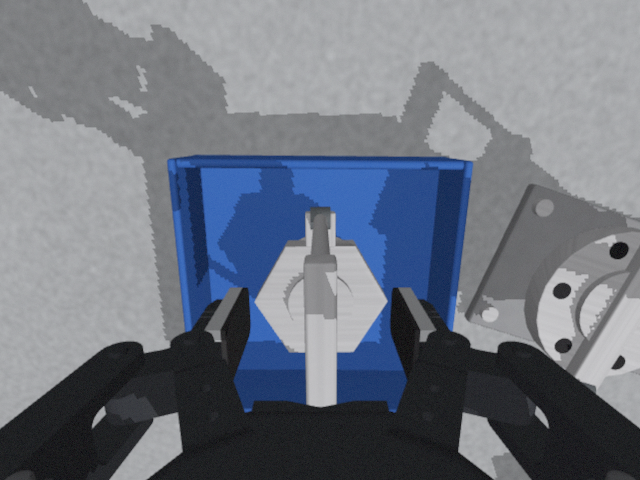

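Released and standing in the bin. I retract straight up.

Request:
drive_tool(plan=[[0.7,[0,-15,0],[0,0,0]],[0.7,[0,-40,0],[0,0,0]],[0.7,[0,-75,0],[0,0,0]],[0.7,[0,-110,0],[0,0,0]],[0.7,[0,-130,0],[0,0,0]],[0.7,[0,-130,0],[0,0,0]],[0.7,[0,-130,0],[0,0,0]]])

```text
t: 12.6
eef_pos: [0.407, 0.2477, 0.2402]
orientation: [-90.0, -0.0, -2.7]
contact_force: [0.9, 0.5, -1.0]
finger_gap: 0.7
```

```bash
python3 - <<'E'
from h import *
o=get_obs();print(o['t'],o['eef_pos'],o['contact_force'])
im=save('scene','q_scene.png');
im=save('wrist','q_w.png')
E
```

```text
12.6 [0.407  0.2477 0.2402] [ 0.9447  0.4672 -0.951 ]
```

View pics/q_scene.png

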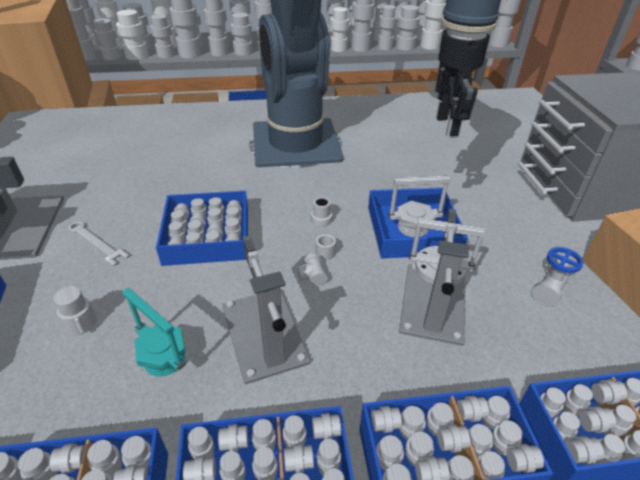

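View pics/q_w.png

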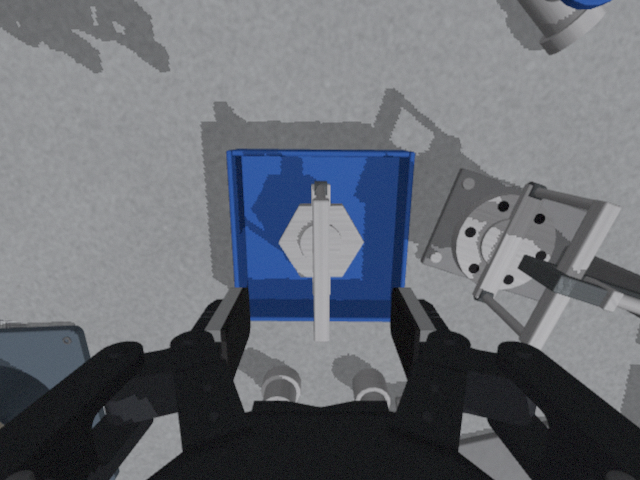

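The wrist view shows the plug upright and centred in the empty bin (hexagon at about 320, 242). The scene view shows the flange still on its hook (about 450, 225), the plug's hook empty and the gripper clear.

```bash
python3 -c "
from h import *
print(ticket.close_job())"
```

```text
the job is handed in; nothing more can be done
None
```

The plug is off its safety hook and standing upright near the centre of the empty blue bin. I handed the job in at about 12.7 s on the robot's clock; the limit is 48 s.

- **Taking it off:** I gripped the handle bar about 29 mm to the left of the hook. I raised it about 2 mm and pushed it about 30 mm against the keeper, which pushed back with about 2.4 N. I then lifted it to about 48 mm above the seat, clear of the nose, and drew it about 116 mm towards the robot before going higher.
- **Setting it down:** I lowered it in steps of 1.5 mm or less until the floor took its weight. The highest vertical force I read was 12 N, just before I opened the gripper and backed straight up.
- **Last checks:** The final pictures show the plug upright in the bin, the flange still hanging on its hook, the keeper shut again and the gripper touching nothing. The last reading was about 1 N on the tool, which is normal noise.
- **Disagreements:** The position estimates from the different cameras and networks differed by up to about 1 cm for the seat, bar and bin. The stand's own origin was worse, at about 2 cm. I combined them with edges I picked out in the pictures, and the pictures and force readings during the moves agreed with the result.

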